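# Set an upturned pepper mill to its finest grind with a hex key found home by feel

## Robot

A 6-joint arm with a two-finger parallel gripper is mounted at the origin on the work surface. World frame = base frame: x ahead of the robot, y to its left, z up, the work surface at z = 0. Lengths are in m, angles in rad, forces in N, time in s.
With the tool pointing down it reaches from about 0.275 to 0.75 m from the base axis. Payload 10.2 kg.
Tool frame: the origin (TCP) lies midway between the tips of the shut fingers; the grasp point (between the pads) lies 19 mm behind it (grip_depth is the z of the grasp point in the tool frame, in m); z points along the fingers, y is the line along which they close (so a half turn about z gives the same grasp; the last joint's range is limited). The gripper opens to 85 mm and grips with 20 to 120 N. Pads are 22 mm wide; open, the fingers measure 114 mm over their backs; the gripper's body (76 mm by 85 mm) begins 54 mm behind the grasp point. The pads swing forward as they close: fully open they stand 13 mm farther back than shut.
Start: joints at [1.099, 0.313, 1.498, -0, 1.331, -0.223], TCP at [0.129, 0.509, 0.231] pointing down, gripper open.
Joint ranges: [-2.94, 2.94], [-0.97, 2.17], [0.19, 2.56], [-1.23, 4.37], [0.02, 3.11], [-2.88, 2.88]. Speed limits (rad/s): [2.39, 2.39, 3.01, 3.14, 3.14, 3.14].

## Interface

Orientations are given as a rotation vector (axis times angle).
In Python, from bench import sense, snapshot, sign_off, grip_depth gives the robot as it stands.
- The arm moves only by the tool servo_tool, never from a script. Its argument "series" is a list of rows, each a list of 7 numbers: the shift along the tool's x, y, z in m, then the turn, a rotation vector about the tool's x, y, z in degrees, then the opening, from -1 (shut) to 1 (fully open). A call has 1 to 8 rows; each row is the pose to reach, as a shift and turn from the pose commanded when the call began, along the tool's axes at that moment; what a row does not reach only later rows make up. A row lasts 1/12 s, in which the tool goes at most 41.7 mm and 7.16 degrees, less where a joint would pass 70% of its speed; a pose out of reach is approached as far as the arm can. A call with a gripper value outside its range is refused whole. The fingers move at their own pace and stop on an object; the grip force is fixed at half the most. Time passes only in rows, so rows that repeat a pose let the fingers close. It gives the time, the measured TCP pose, the force, the opening and the grip force at its end, in the units of the state.
- sense(): the state, without advancing time (a new reading comes with each control period).
- snapshot(name): name is "scene" or "top" or "wrist"; returns a dict with "color" (480x640x3 uint8, blue, green, red), "range_z" (480x640 float32, m along the optical axis (not along the pixel's ray), 0 where there is no reading), "fx", "fy", "cx", "cy" (pixels), "world_to_cam" (4x4, takes a point from world to camera coordinates). Camera axes: x right, y down, z forward; pixel columns grow to the right and rows downward; lengths in m; the calibration is good to about 2 mm. A picture is of the moment at which its call begins.
- sign_off(): hands the job in; it is judged then, once.
The state is a dict: "time_s": time; "joint_positions": joint angles; "dq": joint speeds; "effort": joint torques, N m; "position": TCP position; "orientation": TCP orientation; "wrist_force": force on the tool from outside, world axes, zero at the start; "wrist_torque": the same for the moment, N m; "opening": opening from 0.0 (shut) to 1.0 (fully open); "grip_force": force on a finger pad.
Only numpy, scipy, OpenCV 4.12 (cv2) and the standard library are available. Lean on these libraries where they do the work, as an engineer would, in place of code of your own. Each camera call takes 0.05 s, during which the arm holds its last target. There are 200 camera calls.

## Task

Set the upturned pepper mill to its finest grind: take the T-handled hex key from the bamboo rack, put it down the hole in the mill's underside and turn it under a light push until it drops fully into the hidden hex socket, never pushing the screw's spring down solid. Then turn the screw clockwise until it comes up against its stop, without straining it there. Put the key back upright in the free rack hole, pushed fully down, let go, and leave the other things on the counter where they are.

Things in the scene. Friction and masses are not known exactly. Their poses are not given: they have to be found in the camera images.
- key_handle (a point): centre of the hex key's T-bar handle; z up along the key. The key (loose, 200 g) hangs upright in one of two rack holes. Straight wooden bar 74 mm long (this frame's y), 18 mm wide (x), 18 mm tall: grip it across its width at the middle. Below the bar a round 14 mm stem; 27 mm below this centre, the top of a steel collar 30 mm across, 6 mm thick, that rests on the rack's top
- key_tip (a point): centre of the end of the key's blade, 99 mm below the handle's centre, axes alike. Below the collar the blade is a straight steel hexagon 66 mm long, 14 mm across flats (16.2 mm across corners), two flats square to this frame's x; the last 2.5 mm are a conical chamfer down to 10.4 mm
- mill_mouth (a point): centre of the mouth of the round hole, 20 mm across, in the flat underside of the upturned silver pepper mill, level with that face, 150 mm above the counter; z up. The mill body, 71 mm across at the top, stands upside down, fixed in a square bamboo base (120 mm, 24 mm high) screwed to the counter
- mill_socket (a point): 24 mm straight below the mouth: centre of the top of the adjusting screw at rest, with a hex socket 14.6 mm across flats, 14 mm deep. Which way the hexagon faces is unknown and changes each time (not tied to these axes or the screw's reading). The key's chamfer enters about 2.5 mm, then the corners catch on the rim until the flats agree within about 5 degrees (every 60 degrees), and it drops in
- screw (a joint): turning angle of the adjusting screw (rad): grows as it is turned clockwise seen from above, from its stop at 0 (coarsest) to its stop at 1.4 (finest grind). It starts between 0.3 and 0.8. Friction is a steady 0.1 N m or so, more than the rub of a lightly pressed key; past a stop the burrs bind and the torque climbs to some 0.6 N m in 0.1 rad, which is too much for them
- burr (a joint): how far the adjusting screw, with its socket, is pushed down on the spring of the ceramic burr (m): 0 at rest; it starts to give at about 2 N, takes about 1 N more for each mm, and is solid at 0.006 (about 8 N), where the burr jams
- rack_hole0 (a point): centre of the mouth of one hole of the bamboo rack, level with the rack's top; z up, x and y along its sides. The rack is a fixed block 60 mm (x) by 190 mm (y), 70 mm high; its two holes are round, 21 mm across, 90 mm apart along y, right through to the counter. One holds the key, the other the pick
- rack_hole1 (a point): centre of the mouth of the rack's other hole, 90 mm along the rack's +y from the first
- pick_handle (a point): centre of the round wooden grip (28 mm across, top 17 mm higher) of the burr-cleaning pick that stands in the rack's other hole: a thin round rod 10 mm across with no T-bar. Not needed
- mill_head: bystander: the mill's removed head: low silver dome 58 mm across with a small ball on top, 55 mm tall; origin at the centre of its underside
- salt_pig: bystander: speckled blue stoneware salt pig, 112 mm across, 134 mm tall, with a wide slanting mouth; origin at the centre of its underside
- tamper: bystander: steel tamping disc 58 mm across with a small grip knob, 49 mm tall; origin at the centre of its underside
- tall_mill: bystander: complete silver pepper mill standing upright, 70 mm across, 191 mm tall; origin at the centre of its underside
- shaker: bystander: glass salt shaker with a steel cap, 44 mm across, 79 mm tall; origin at the centre of its underside
- scoop: bystander: steel spoon lying down, 170 mm long; origin at the centre of its underside (on the counter, middle of its length)
- pepper_jar: bystander: glass jar of peppercorns with a wooden lid, 80 mm across, 133 mm tall; origin at the centre of its underside
Not all that is in view belongs to the job. What is shaped like the part that bears key_handle but orange is not meant.

How it is judged:
By the outcome, as a careful person would: the job done as asked, in the order asked, and still so for the second after the job is handed in, with the robot touching nothing.
It also fails if it takes over 72 s, if anything falls off the work surface, if the arm or the gripper's body presses on something with over 40 N, if the wrist force passes 120 N, or if a joint passes its speed limit or range.

## Working session

There is one attempt and no reset: what is moved stays moved. The work goes in short steps, Python scripts to look and compute and a tool call to move; the robot and the scene stay as the last step left them, time stands still between calls to the robot, and variables do not carry over. Pictures are saved under pics/ and viewed, at most 10 in all, crops included, and the job is handed in when it is done.

Besides the shell and the picture viewer there is one more tool, called after "Call:" as name([rows], argument=value, ...), one row to a line, values as JSON. servo_tool: Moves the arm, as the interface text tells. Its arguments: {"type":"object","properties":{"series":{"type":"array","items":{"type":"array","items":{"type":"number"}}}},"required":["series"]}

```bash
mkdir -p pics; python3 - <<'E'
from bench import sense,snapshot,grip_depth
import cv2,numpy as np
print(grip_depth,sense())
for n in("scene","top"):
    s=snapshot(n); cv2.imwrite(f"pics/{n}0.png",s["color"]); np.savez(f"{n}0.npz",**s); print(n,s["fx"],s["cx"],s["cy"],np.round(s["world_to_cam"],3).tolist())
E
```

```text
-0.0187 {'time_s': 0.0, 'joint_positions': array([ 1.09858917e+00,  3.13465960e-01,  1.49845262e+00, -3.13543042e-05,
        1.33101452e+00, -2.23380710e-01]), 'dq': array([ 0.00123687, -0.00024719,  0.00045984,  0.00041933,  0.00018864,
       -0.00029847]), 'effort': array([ 1.44487763e-04, -4.12275732e+01, -2.59731621e+01, -2.07196676e-04,
        4.30741857e-03,  4.46552448e-06]), 'position': array([0.12917485, 0.50858412, 0.23072107]), 'orientation': array([-3.89783275e-01, -3.11688610e+00,  1.99553873e-03]), 'wrist_force': array([0.20947719, 0.13771895, 0.12449999]), 'wrist_torque': array([-0.00796489,  0.04061991, -0.01148155]), 'grip_force': 0.0, 'opening': 0.9976215595459833}
scene 446.03556531842617 316.4314313393724 242.03936776338668 [[0.784, 0.62, 0.015, -0.426], [0.484, -0.597, -0.639, -0.197], [-0.387, 0.509, -0.769, 1.498], [0.0, 0.0, 0.0, 1.0]]
top 576.7053972204149 319.0547373387895 236.69571645022825 [[0.008, -1.0, -0.006, -0.036], [-0.985, -0.007, -0.171, 0.555], [0.171, 0.008, -0.985, 1.685], [0.0, 0.0, 0.0, 1.0]]
```

View pics/scene0.png

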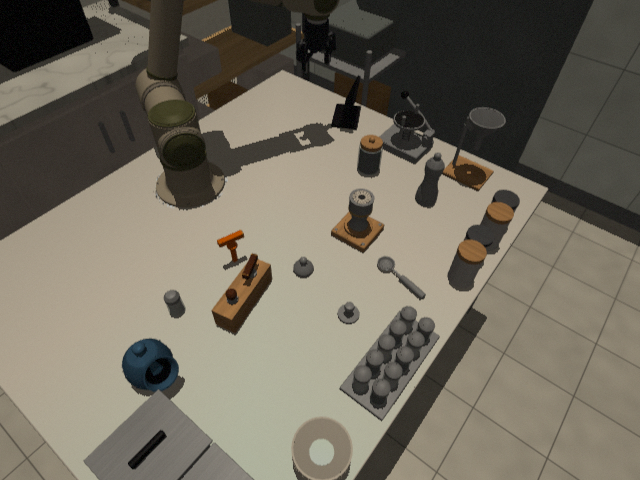

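View pics/top0.png

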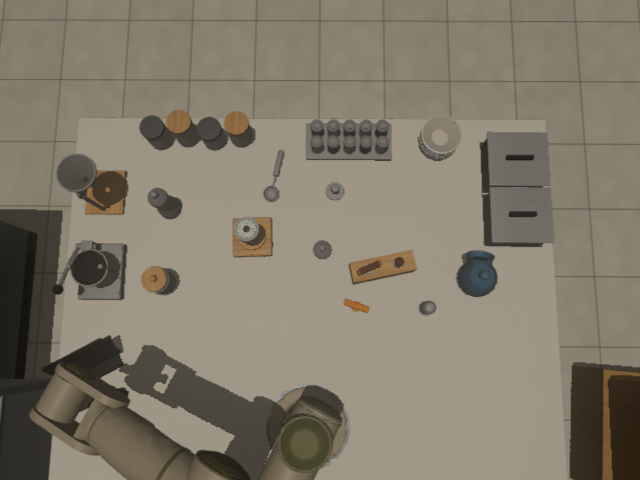

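The scene view shows the rack at about (243,293), with a dark T-bar at (250,266) and a round grip at (232,294). It also shows an orange T-key at (231,240) and the upturned mill at (361,205). In the top view these are the T-bar (369,268), pick (399,263), orange T (356,306) and mill mouth (246,230).

Candidates for the key are the dark T in the rack and the orange T standing on the counter. The dark T fits, because it is in a rack hole and isn't orange. I'll confirm that in a crop and measure it.

```bash
cat > h.py <<'E'
import numpy as np,cv2
def cast(s,uv,z):
    M=np.array(s["world_to_cam"]);R,t=M[:3,:3],M[:3,3];C=-R.T@t
    uv=np.atleast_2d(np.asarray(uv,float))
    d=np.c_[(uv[:,0]-s["cx"])/s["fx"],(uv[:,1]-s["cy"])/s["fy"],np.ones(len(uv))]@R
    return C+d*((z-C[2])/d[:,2])[:,None]
def cloud(s):
    Z=s["range_z"];v,u=np.indices(Z.shape);M=np.array(s["world_to_cam"])
    P=np.stack([(u-s["cx"])/s["fx"]*Z,(v-s["cy"])/s["fy"]*Z,Z],-1)
    return (P-M[:3,3])@M[:3,:3]
E
python3 - <<'E'
from h import *
a=dict(np.load("top0.npz")); b=dict(np.load("scene0.npz"))
t=cv2.resize(a["color"][195:325,205:445],None,fx=3.2,fy=3.2,interpolation=cv2.INTER_CUBIC)
u=cv2.resize(b["color"][180:340,190:400],None,fx=2,fy=2,interpolation=cv2.INTER_CUBIC)
o=np.zeros((416,768,3),np.uint8);o=t
cv2.imwrite("pics/crop1.png",np.clip(o*1.5,0,255))
P=cloud(a)
for nm,box,zr in(("bar",(255,285,350,385),(.095,.13)),("pick",(250,280,386,415),(.085,.2)),("racktop",(240,295,340,425),(.06,.08)),("mill",(210,260,220,280),(.14,.17))):
    r0,r1,c0,c1=box;Q=P[r0:r1,c0:c1].reshape(-1,3);Q=Q[(Q[:,2]>zr[0])&(Q[:,2]<zr[1])]
    r=cv2.minAreaRect((Q[:,:2]*1000).astype(np.float32)); print(nm,len(Q),np.round(Q.mean(0),4),np.round(np.percentile(Q[:,2],[5,50,95]),4),r)
E
```

```text
bar 168 [ 0.4567 -0.1767  0.1099] [0.1028 0.1099 0.1166] ((456.69842529296875, -176.546875), (18.453922271728516, 73.445556640625), 23.412221908569336)
pick 72 [ 0.4754 -0.2644  0.1029] [0.0946 0.1027 0.1108] ((476.1479797363281, -264.9314270019531), (23.6013126373291, 26.732643127441406), 3.474154472351074)
racktop 1070 [ 0.466  -0.2235  0.0693] [0.0627 0.0692 0.076 ] ((467.130859375, -221.5439453125), (61.320377349853516, 190.7124481201172), 12.135992050170898)
mill 447 [0.5596 0.1729 0.1492] [0.1432 0.1493 0.1552] ((560.1212158203125, 172.81875610351562), (69.09982299804688, 67.79794311523438), 87.14481353759766)[ WARN:0@0.043] global loadsave.cpp:1063 imwrite_ Unsupported depth image for selected encoder is fallbacked to CV_8U.
```

View pics/crop1.png

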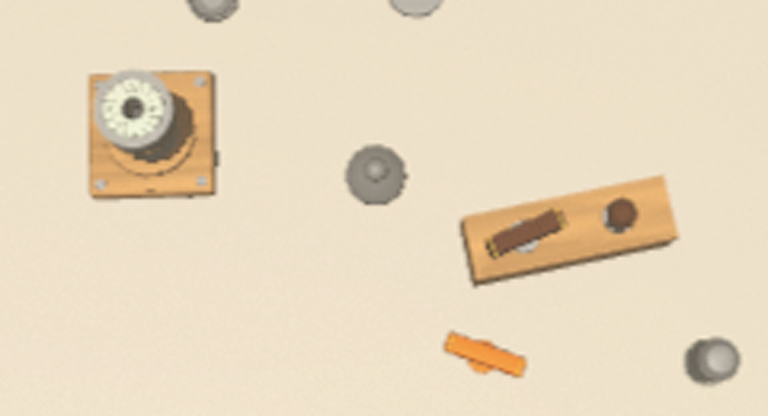

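The crop confirms it: the dark T-bar in the rack hole at crop (526,233) is the key, and the orange one at (485,354) stands apart. Next I'll move over the key.

```bash
cat >> h.py <<'E'
from scipy.spatial.transform import Rotation as Ro
def delta(s,pos,ydeg):
    """tool-frame shift (m) and turn (deg) to put the TCP at pos, pointing down, tool y at ydeg (mod 360)"""
    R=Ro.from_rotvec(s["orientation"]);a=np.radians(ydeg)
    y=np.array([np.cos(a),np.sin(a),0]);z=np.array([0,0,-1.]);T=Ro.from_matrix(np.c_[np.cross(y,z),y,z])
    return np.round(R.inv().apply(np.array(pos)-s["position"]),4),np.round((R.inv()*T).as_rotvec(degrees=True),2)
def yaw(s): 
    y=Ro.from_rotvec(s["orientation"]).as_matrix()[:,1];return np.degrees(np.arctan2(y[1],y[0]))
E
python3 -c "
from h import *;from bench import sense;s=sense();print(delta(s,[.457,-.1767,.25],23.4),yaw(s))"
```

```text
(array([-0.4865, -0.5835, -0.0187]), array([-7.000e-02,  2.000e-02,  5.235e+01])) 75.74672996331203
```

Call:
servo_tool([
  [-0.4865, -0.5835, -0.019, 0, 0, 52.3, 1],
  [-0.4865, -0.5835, -0.019, 0, 0, 52.3, 1],
  [-0.4865, -0.5835, -0.019, 0, 0, 52.3, 1],
  [-0.4865, -0.5835, -0.019, 0, 0, 52.3, 1],
  [-0.4865, -0.5835, -0.019, 0, 0, 52.3, 1],
  [-0.4865, -0.5835, -0.019, 0, 0, 52.3, 1],
  [-0.4865, -0.5835, -0.019, 0, 0, 52.3, 1],
  [-0.4865, -0.5835, -0.019, 0, 0, 52.3, 1],
])

```text
time_s: 0.77
position: [0.2731, 0.2065, 0.2396]
orientation: [1.731, 2.621, 0.0]
wrist_force: [1.5, 0.5, 0.2]
opening: 1.0
grip_force: 0.0
```

```bash
python3 -c "
from h import *;from bench import sense;s=sense();print(delta(s,[.457,-.1767,.25],23.4),yaw(s),s['joint_positions'],s['position'],s['dq'])"
```

```text
(array([-0.4246,  0.0187, -0.0103]), array([ 0.02,  0.  , -0.29])) 23.113881376053733 [ 3.00695515e-01 -1.17102890e-01  1.95424894e+00 -3.14363425e-05
  1.30414941e+00 -1.02709530e-01] [0.2731224  0.20645017 0.2396427 ] [-1.52796424 -0.32183861  0.24305902 -0.0054862   0.06955884 -1.17985201]
```

Call:
servo_tool([
  [-0.415, 0.018, -0.01, 0, 0, 0, 1],
  [-0.415, 0.018, -0.01, 0, 0, 0, 1],
  [-0.415, 0.018, -0.01, 0, 0, 0, 1],
  [-0.415, 0.018, -0.01, 0, 0, 0, 1],
  [-0.415, 0.018, -0.01, 0, 0, 0, 1],
  [-0.415, 0.018, -0.01, 0, 0, 0, 1],
  [-0.415, 0.018, -0.01, 0, 0, 0, 1],
  [-0.415, 0.018, -0.01, 0, 0, 0, 1],
])

```text
time_s: 1.43
position: [0.4191, -0.0937, 0.2475]
orientation: [-1.725, -2.626, -0.0]
wrist_force: [0.4, 0.4, -1.1]
opening: 1.002
grip_force: 0.0
```

Call:
servo_tool([
  [-0.07, 0, 0, 0, 0, 0, 1],
  [-0.07, 0, 0, 0, 0, 0, 1],
  [-0.07, 0, 0, 0, 0, 0, 1],
  [-0.07, 0, 0, 0, 0, 0, 1],
  [-0.07, 0, 0, 0, 0, 0, 1],
])

```text
time_s: 1.85
position: [0.4463, -0.1551, 0.2474]
orientation: [-1.723, -2.626, -0.0]
wrist_force: [-0.1, 0.0, -0.4]
opening: 1.003
grip_force: 0.0
```

```bash
python3 - <<'E'
from h import *;from bench import sense,snapshot;s=sense();print(delta(s,[.457,-.1767,.25],23.4),yaw(s),s['position'],s['wrist_force'],s['wrist_torque'])
w=snapshot("wrist");np.savez("w1.npz",**w);cv2.imwrite("pics/w1.png",w["color"]);print(np.round(w["world_to_cam"],3).tolist(),w["fx"])
E
```

```text
(array([-0.0241,  0.0012, -0.0027]), array([-0.02, -0.05,  0.05])) 23.44983384138608 [ 0.44629967 -0.15510151  0.2473703 ] [-0.05714145  0.0423549  -0.41424406] [-0.00719891 -0.01304543 -0.02791658]
[[0.918, 0.397, -0.0, -0.348], [0.379, -0.878, 0.293, -0.348], [0.116, -0.269, -0.956, 0.302], [0.0, 0.0, 0.0, 1.0]] 405.8409710001582
```

View pics/w1.png

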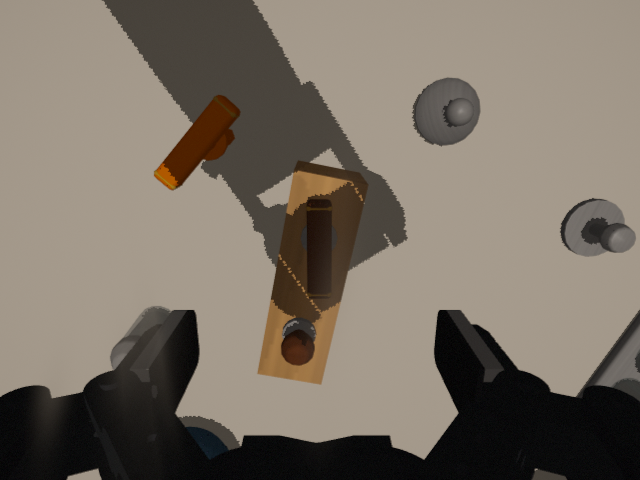

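The wrist view shows the bar centred at (319,248), between the fingers (columns ~197 and 437) and in line with them. The pick is at (298,347), and the orange key at (197,142), clear of the finger path.

```bash
python3 - <<'E'
from h import *;from bench import sense
w=dict(np.load("w1.npz"));P=cloud(w)
for nm,(r0,r1,c0,c1),zr in(("bar",(190,310,295,345),(.1,.125)),("orange",(85,200,140,245),(.03,.2)),("rack",(150,390,250,380),(.064,.076)),("pick",(325,370,275,320),(.085,.2))):
    Q=P[r0:r1,c0:c1].reshape(-1,3);Q=Q[(Q[:,2]>zr[0])&(Q[:,2]<zr[1])]
    print(nm,len(Q),np.round(np.percentile(Q[:,2],[2,50,98]),4),cv2.minAreaRect((Q[:,:2]*1000).astype(np.float32)))
c=w["color"].astype(int)
s=sense();print(s["position"])
E
```

```text
bar 2429 [0.1059 0.1122 0.1137] ((456.297119140625, -174.02407836914062), (18.51874542236328, 73.4693832397461), 23.50321388244629)
orange 3475 [0.0716 0.108  0.1098] ((350.2288513183594, -138.74684143066406), (74.30603790283203, 24.12421417236328), 70.68685150146484)
rack 10811 [0.0689 0.0704 0.0743] ((466.1950378417969, -218.60299682617188), (60.2089729309082, 190.8174591064453), 12.195168495178223)
pick 918 [0.0935 0.1051 0.1093] ((474.9167785644531, -261.0351867675781), (27.129047393798828, 25.554105758666992), 8.474664688110352)
[ 0.44632601 -0.15478505  0.24760937]
```

```bash
python3 -c "
from h import *;from bench import sense;s=sense();print(delta(s,[.4565,-.175,.0843],23.5))"
```

```text
(array([-0.0227,  0.0013,  0.1633]), array([-0.01, -0.03, -0.01]))
```

Call:
servo_tool([
  [-0.022, 0.001, 0, 0, 0, 0, 1],
  [-0.022, 0.001, 0.03, 0, 0, 0, 1],
  [-0.022, 0.001, 0.07, 0, 0, 0, 1],
  [-0.022, 0.001, 0.1, 0, 0, 0, 1],
  [-0.022, 0.001, 0.12, 0, 0, 0, 1],
  [-0.022, 0.001, 0.13, 0, 0, 0, 1],
  [-0.022, 0.001, 0.13, 0, 0, 0, 1],
  [-0.022, 0.001, 0.13, 0, 0, 0, 1],
])

```text
time_s: 2.57
position: [0.4567, -0.1752, 0.1186]
orientation: [1.722, 2.626, -0.0]
wrist_force: [-0.2, 0.9, 0.9]
opening: 1.003
grip_force: 0.0
```

```bash
python3 -c "
from h import *;from bench import sense;s=sense();print(delta(s,[.4565,-.175,.0843],23.5),s['position'],s['wrist_force'])"
```

```text
(array([ 0.0003, -0.0001,  0.0343]), array([ 0.03,  0.05, -0.01])) [ 0.45671072 -0.17518921  0.11864065] [-0.19113601  0.89764891  0.87678854]
```

Call:
servo_tool([
  [0, 0, 0.02, 0, 0, 0, 1],
  [0, 0, 0.034, 0, 0, 0, 1],
  [0, 0, 0.034, 0, 0, 0, 0.5],
  [0, 0, 0.034, 0, 0, 0, 0],
  [0, 0, 0.034, 0, 0, 0, -1],
  [0, 0, 0.034, 0, 0, 0, -1],
  [0, 0, 0.034, 0, 0, 0, -1],
  [0, 0, 0.034, 0, 0, 0, -1],
])

```text
time_s: 3.23
position: [0.4568, -0.1757, 0.0846]
orientation: [1.723, 2.625, 0.0]
wrist_force: [-2.2, 1.3, 4.6]
opening: 0.2
grip_force: 58.3
```

Call:
servo_tool([
  [0, 0, 0, 0, 0, 0, -1],
  [0, 0, 0, 0, 0, 0, -1],
  [0, 0, 0, 0, 0, 0, -1],
  [0, 0, 0, 0, 0, 0, -1],
])

```text
time_s: 3.57
position: [0.4568, -0.1757, 0.0846]
orientation: [1.723, 2.625, 0.0]
wrist_force: [-1.4, 1.2, 7.2]
opening: 0.201
grip_force: 58.7
```

```bash
python3 -c "
from h import *;from bench import sense;s=sense();print(delta(s,[.4565,-.175,.0843],23.5),s)"
```

```text
(array([0.0007, 0.    , 0.0003]), array([ 0.05,  0.07, -0.06])) {'time_s': 3.5667, 'joint_positions': array([-6.07193086e-01,  4.10476381e-01,  1.78423812e+00,  1.32030182e-04,
        9.45361785e-01, -1.01641439e+00]), 'dq': array([-0.00201916,  0.001204  ,  0.00122995,  0.00128425, -0.00089557,
        0.00034201]), 'effort': array([-4.10591941e-01, -3.73632717e+01, -1.93011457e+01, -9.78543819e-02,
       -3.55283059e-01, -3.24457185e-02]), 'position': array([ 0.45675738, -0.17568553,  0.08456171]), 'orientation': array([1.72300497e+00, 2.62513209e+00, 1.05229130e-04]), 'wrist_force': array([-1.41495862,  1.16996651,  7.15762506]), 'wrist_torque': array([ 0.21561955,  0.17590814, -0.05167424]), 'grip_force': 58.70552480220795, 'opening': 0.20072832539389995}
```

Call:
servo_tool([
  [0, 0, -0.01, 0, 0, 0, -1],
  [0, 0, -0.03, 0, 0, 0, -1],
  [0, 0, -0.06, 0, 0, 0, -1],
  [0, 0, -0.09, 0, 0, 0, -1],
  [0, 0, -0.13, 0, 0, 0, -1],
  [0, 0, -0.16, 0, 0, 0, -1],
  [0, 0, -0.18, 0, 0, 0, -1],
  [0, 0, -0.18, 0, 0, 0, -1],
])

```text
time_s: 4.23
position: [0.4572, -0.1761, 0.2682]
orientation: [1.719, 2.62, -0.0]
wrist_force: [0.6, 0.8, -1.9]
opening: 0.199
grip_force: 59.2
```

```bash
python3 -c "
from h import *;from bench import sense;s=sense();print(delta(s,[.54,.10,.2646],23.5),s['position'],s['wrist_force'],s['opening'])"
```

```text
(array([0.2203, 0.1858, 0.0029]), array([ 0.23,  0.37, -0.05])) [ 0.4572267  -0.17605316  0.26823475] [ 0.58730252  0.84777849 -1.86044904] 0.19902720056110906
```

```bash
python3 -c "
from h import *;from bench import sense;s=sense();print(delta(s,[.54,.219,.266],23.5))"
```

```text
(array([0.3295, 0.2332, 0.001 ]), array([ 0.23,  0.37, -0.05]))
```

Call:
servo_tool([
  [0.0245, 0.0175, 0, 0, 0, 0, -1],
  [0.057, 0.0405, 0, 0, 0, 0, -1],
  [0.09, 0.0637, 0, 0, 0, 0, -1],
  [0.122, 0.0863, 0, 0, 0, 0, -1],
  [0.154, 0.109, 0, 0, 0, 0, -1],
  [0.186, 0.132, 0, 0, 0, 0, -1],
  [0.218, 0.1545, 0, 0, 0, 0, -1],
  [0.25, 0.177, 0, 0, 0, 0, -1],
])

```text
time_s: 4.9
position: [0.5186, 0.1263, 0.2625]
orientation: [-1.723, -2.625, 0.002]
wrist_force: [-0.2, -0.6, -1.7]
opening: 0.2
grip_force: 59.2
```

Call:
servo_tool([
  [0.03, 0.021, 0, 0, 0, 0, -1],
  [0.055, 0.039, 0, 0, 0, 0, -1],
  [0.071, 0.051, 0, 0, 0, 0, -1],
  [0.079, 0.056, 0, 0, 0, 0, -1],
  [0.079, 0.056, 0, 0, 0, 0, -1],
  [0.079, 0.056, 0, 0, 0, 0, -1],
  [0.079, 0.056, 0, 0, 0, 0, -1],
])

```text
time_s: 5.48
position: [0.539, 0.2178, 0.2634]
orientation: [-1.725, -2.625, 0.001]
wrist_force: [0.7, -0.2, -2.2]
opening: 0.2
grip_force: 59.3
```

```bash
python3 - <<'E'
from h import *;from bench import sense,snapshot;s=sense();print(s['position'],yaw(s),s['wrist_force'],s['wrist_torque'],s['joint_positions'],s['time_s'],Ro.from_rotvec(s['orientation']).as_matrix()[:,2])
w=snapshot("wrist");np.savez("w2.npz",**w);cv2.imwrite("pics/w2.png",w["color"])
E
```

```text
[0.53904915 0.21780929 0.26339867] 23.37622824548288 [ 0.66760637 -0.17440956 -2.21179139] [-0.02145687 -0.04225916 -0.0593992 ] [ 1.82773793e-01  4.20638833e-01  1.26230884e+00 -3.74871090e-04
  1.45943280e+00 -2.25176629e-01] 5.4833 [-7.06978931e-04 -5.09535079e-04 -9.99999620e-01]
```

View pics/w2.png

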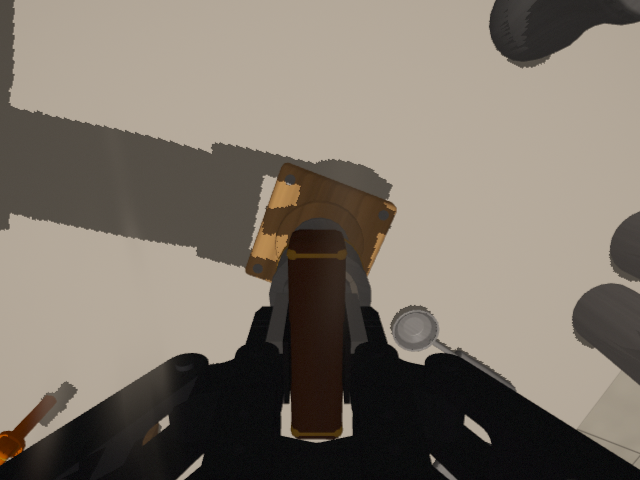

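The bar at (318,335) hides the mouth: the mill rim is only partly visible around (320,280). I'll shift further along the tool's +x to uncover it.

Call:
servo_tool([
  [0.03, 0, 0, 0, 0, 0, -1],
  [0.06, 0, 0, 0, 0, 0, -1],
  [0.08, 0, 0, 0, 0, 0, -1],
  [0.085, 0, 0, 0, 0, 0, -1],
  [0.085, 0, 0, 0, 0, 0, -1],
  [0.085, 0, 0, 0, 0, 0, -1],
  [0.085, 0, 0, 0, 0, 0, -1],
])

```text
time_s: 6.12
position: [0.506, 0.2957, 0.2637]
orientation: [1.726, 2.625, -0.0]
wrist_force: [0.1, -0.5, -3.2]
opening: 0.203
grip_force: 59.2
```

```bash
python3 - <<'E'
from h import *;from bench import sense,snapshot;s=sense();print(s['position'],yaw(s),s['wrist_force'],s['joint_positions'])
w=snapshot("wrist");np.savez("w3.npz",**w);cv2.imwrite("pics/w3.png",w["color"])
t=snapshot("top");np.savez("t3.npz",**t);b=snapshot("scene");np.savez("s3.npz",**b)
P=cloud(w);R=Ro.from_rotvec(s['orientation'])
rel=R.inv().apply(P.reshape(-1,3)-s['position']).reshape(P.shape)
m=(rel[...,2]>-.032)&(rel[...,2]<-.022)&(abs(rel[...,0])<.06)&(abs(rel[...,1])<.0125)
Q=rel[m];print("bar in tool",len(Q),np.median(Q[:,2]),cv2.minAreaRect((Q[:,:2]*1000).astype(np.float32)))
m=(abs(P[...,2]-.150)<.006)&(np.hypot(P[...,0]-.56,P[...,1]-.173)<.05)
Q=P[m];print("rim",len(Q),np.median(Q[:,2]),cv2.minEnclosingCircle((Q[:,:2]*1000).astype(np.float32)))
E
```

```text
[0.50598871 0.29570358 0.26367081] 23.351149380109064 [ 0.0680166  -0.54235736 -3.17166882] [ 3.29272067e-01  4.30915100e-01  1.24657012e+00 -3.77534704e-04
  1.46408195e+00 -7.82421678e-02]
bar in tool 11314 -0.027566896455715063 ((1.4642410278320312, -0.7754039764404297), (74.63480377197266, 24.907384872436523), 4.722342491149902)
rim 477 0.15067390267496011 ((564.3643798828125, 162.06674194335938), 28.36696434020996)
```

View pics/w3.png

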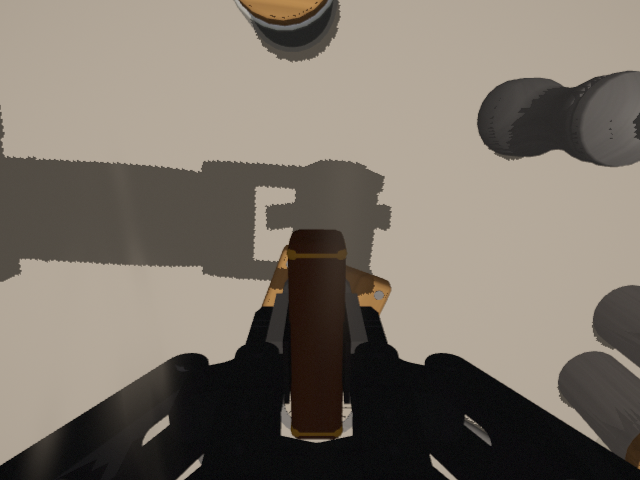

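That went the wrong way: the image's up direction is tool +x, so the mouth is still hidden behind the bar at (318,335). I'll go back past it the other way.

Call:
servo_tool([
  [-0.025, 0, 0, 0, 0, 0, -1],
  [-0.06, 0, 0, 0, 0, 0, -1],
  [-0.1, 0, 0, 0, 0, 0, -1],
  [-0.135, 0, 0, 0, 0, 0, -1],
  [-0.155, 0, 0, 0, 0, 0, -1],
  [-0.17, 0, 0, 0, 0, 0, -1],
  [-0.17, 0, 0, 0, 0, 0, -1],
  [-0.17, 0, 0, 0, 0, 0, -1],
])

```text
time_s: 6.93
position: [0.573, 0.1409, 0.2636]
orientation: [-1.725, -2.625, -0.0]
wrist_force: [-0.7, -1.2, -2.4]
opening: 0.201
grip_force: 59.3
```

```bash
python3 - <<'E'
from h import *;from bench import sense,snapshot;s=sense();print(s['position'],yaw(s),s['wrist_force'],s['joint_positions'])
w=snapshot("wrist");np.savez("w4.npz",**w);s=sense();print(s['position']);np.savez("st4.npz",p=s['position'],o=s['orientation'])
cv2.imwrite("pics/w4.png",w["color"])
P=cloud(w)
m=(abs(P[...,2]-.150)<.006)&(np.hypot(P[...,0]-.56,P[...,1]-.173)<.05)
Q=P[m];print("rim",len(Q),np.median(Q[:,2]),cv2.minEnclosingCircle((Q[:,:2]*1000).astype(np.float32)))
E
```

```text
[0.57304022 0.14088743 0.26355667] 23.38753673495257 [-0.67902363 -1.17734916 -2.35542367] [ 4.25263393e-02  4.40532639e-01  1.23269083e+00  3.86262219e-04
  1.46865733e+00 -3.65702590e-01]
[0.57278529 0.14163609 0.26363134]
rim 9125 0.15083656893502906 ((559.7025146484375, 176.09228515625), 35.502288818359375)
```

View pics/w4.png

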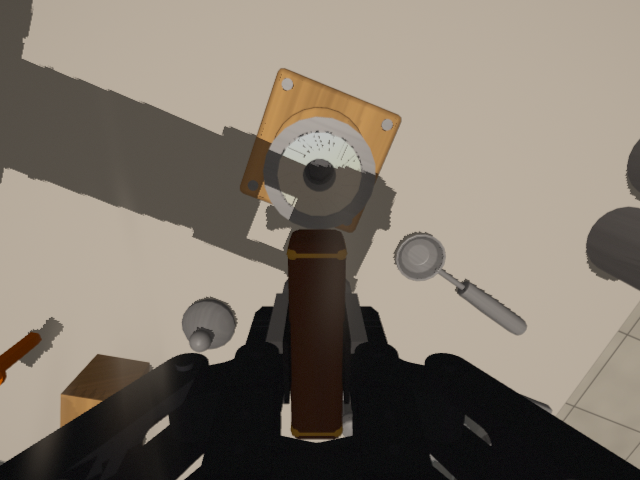

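The mill mouth shows clearly at (320,172), with the rim's enclosing circle 71 mm across, centred at (559.7,176.1) mm. The wrist and top cameras agree on the offset from bar to mouth, (103.4, ~349.7) mm, so the TCP target is (0.5602,0.1743).

```bash
cat >> h.py <<'E'
def avg(n=4):
    from bench import sense,snapshot
    F=[];T=[]
    for i in range(n):
        s=sense();F.append(s['wrist_force']);T.append(s['wrist_torque']);snapshot("wrist")
    s=sense();F.append(s['wrist_force']);T.append(s['wrist_torque'])
    print("t",s['time_s'],"pos",np.round(s['position'],4),"yaw",round(yaw(s),2),"q6",round(np.degrees(s['joint_positions'][5]),1),"F",np.round(np.mean(F,0),2),"sd",np.round(np.std(F,0),2),"T",np.round(np.mean(T,0),3),"open",round(s['opening'],3))
    return s
E
python3 - <<'E'
from h import *
w=dict(np.load("w4.npz"));g=cv2.cvtColor(w["color"],cv2.COLOR_BGR2GRAY)
m=((g<55)*255).astype(np.uint8)[150:195,298:342]
c=max(cv2.findContours(m,0,1)[0],key=cv2.contourArea);(u,v),r=cv2.minEnclosingCircle(c)
print(u+298,v+150,r,cast(w,[u+298,v+150],.15))
s=avg(4);print(delta(s,[.5602,.1743,.245],23.4))
E
```

```text
318.6929817199707 174.65789413452148 15.780414581298828 [[0.55918238 0.17635709 0.15      ]]
t 7.1833 pos [0.5727 0.1421 0.2638] yaw 23.53 q6 -21.0 F [-0.65  0.25 -2.68] sd [0.25 0.61 0.25] T [0.009 0.028 0.013] open 0.202
(array([0.0345, 0.0014, 0.0188]), array([ 0.01, -0.01,  0.13]))
```

Call:
servo_tool([
  [0.015, 0.0005, 0, 0, 0, 0, -1],
  [0.03, 0.001, 0.005, 0, 0, 0, -1],
  [0.0345, 0.0014, 0.013, 0, 0, 0, -1],
  [0.0345, 0.0014, 0.0185, 0, 0, 0, -1],
  [0.0345, 0.0014, 0.0185, 0, 0, 0, -1],
  [0.0345, 0.0014, 0.0185, 0, 0, 0, -1],
  [0.0345, 0.0014, 0.0185, 0, 0, 0, -1],
  [0.0345, 0.0014, 0.0185, 0, 0, 0, -1],
])

```text
time_s: 7.85
position: [0.5609, 0.1729, 0.2454]
orientation: [1.724, 2.626, 0.0]
wrist_force: [-0.3, 0.1, -2.2]
opening: 0.199
grip_force: 59.2
```

```bash
python3 -c "
from h import *
s=avg(4);print(delta(s,[.5602,.1743,.225],23.4))"
```

```text
t 8.05 pos [0.5607 0.1731 0.2453] yaw 23.43 q6 -17.7 F [ 0.3  -0.05 -2.38] sd [0.56 0.34 0.21] T [-0.001  0.023  0.   ] open 0.2
(array([0.0013, 0.    , 0.0203]), array([0.01, 0.  , 0.03]))
```

Call:
servo_tool([
  [0.0013, 0, 0, 0, 0, 0, -1],
  [0.0013, 0, 0.004, 0, 0, 0, -1],
  [0.0013, 0, 0.008, 0, 0, 0, -1],
  [0.0013, 0, 0.012, 0, 0, 0, -1],
  [0.0013, 0, 0.016, 0, 0, 0, -1],
  [0.0013, 0, 0.02, 0, 0, 0, -1],
  [0.0013, 0, 0.02, 0, 0, 0, -1],
  [0.0013, 0, 0.02, 0, 0, 0, -1],
])

```text
time_s: 8.72
position: [0.56, 0.1745, 0.2249]
orientation: [-1.724, -2.626, 0.0]
wrist_force: [0.1, -0.1, -2.6]
opening: 0.2
grip_force: 59.2
```

```bash
python3 -c "
from h import *
s=avg(4);print(delta(s,[.5602,.1743,.207],23.4))"
```

```text
t 8.9167 pos [0.5601 0.1745 0.2254] yaw 23.45 q6 -17.6 F [ 0.34 -0.37 -2.43] sd [0.38 0.41 0.41] T [ 0.001 -0.005 -0.033] open 0.199
(array([-0.0002, -0.    ,  0.0184]), array([0.03, 0.01, 0.05]))
```

Call:
servo_tool([
  [0, 0, 0.004, 0, 0, 0, -1],
  [0, 0, 0.008, 0, 0, 0, -1],
  [0, 0, 0.012, 0, 0, 0, -1],
  [0, 0, 0.016, 0, 0, 0, -1],
  [0, 0, 0.019, 0, 0, 0, -1],
  [0, 0, 0.021, 0, 0, 0, -1],
  [0, 0, 0.021, 0, 0, 0, -1],
  [0, 0, 0.021, 0, 0, 0, -1],
])

```text
time_s: 9.58
position: [0.5601, 0.1745, 0.2042]
orientation: [1.724, 2.626, 0.0]
wrist_force: [-0.3, 1.3, -3.6]
opening: 0.199
grip_force: 59.3
```

```bash
python3 -c "
from h import *
s=avg(4);print(delta(s,[.5602,.1743,.204],23.4))"
```

```text
t 9.7833 pos [0.5601 0.1745 0.2043] yaw 23.45 q6 -17.6 F [ 0.24  0.44 -2.74] sd [0.54 0.56 0.45] T [-0.006 -0.015  0.004] open 0.2
(array([-0.0002,  0.    ,  0.0003]), array([0.01, 0.  , 0.05]))
```

Call:
servo_tool([
  [0, 0, 0.001, 0, 0, 0, -1],
  [0, 0, 0.0015, 0, 0, 0, -1],
  [0, 0, 0.002, 0, 0, 0, -1],
  [0, 0, 0.0025, 0, 0, 0, -1],
  [0, 0, 0.0025, 0, 0, 0, -1],
  [0, 0, 0.0025, 0, 0, 0, -1],
])

```text
time_s: 10.28
position: [0.5601, 0.1745, 0.2019]
orientation: [1.724, 2.626, 0.0]
wrist_force: [-0.3, -0.6, 0.9]
opening: 0.2
grip_force: 59.8
```

```bash
python3 -c "
from h import *
s=avg(4)"
```

```text
t 10.4833 pos [0.5601 0.1745 0.2018] yaw 23.45 q6 -17.6 F [-0.1  -0.33  1.56] sd [0.35 0.25 0.63] T [-0.042  0.013  0.016] open 0.201
```

Contact: about 4 N of push with the spring down around 2 mm. Before turning, I need the key axis offset along tool x, and the cameras disagree on it (wrist +1.6 mm, top −0.7 mm). The scene camera can give a third reading.

```bash
python3 - <<'E'
from h import *
b=dict(np.load("scene0.npz"));P=cloud(b)
def fit(P,zr,c,r):
    m=(P[...,2]>zr[0])&(P[...,2]<zr[1])&(np.hypot(P[...,0]-c[0],P[...,1]-c[1])<r);Q=P[m]
    return len(Q),np.median(Q[:,2]),cv2.minAreaRect((Q[:,:2]*1000).astype(np.float32))
print("scene0 bar",fit(P,(.106,.12),(.457,-.176),.05))
print("scene0 rack",fit(P,(.066,.076),(.467,-.22),.12))
print("scene0 rim",fit(P,(.146,.156),(.56,.174),.05))
a=dict(np.load("top0.npz"));print("top0 bar",fit(cloud(a),(.106,.12),(.457,-.176),.05))
# gripper-held bar in t3 / s3, TCP (.506,.2957,.2637)
for n in("t3","s3"):
    print(n,fit(cloud(dict(np.load(n+".npz"))),(.278,.30),(.506,.2957),.055))
E
```

```text
scene0 bar (169, np.float64(0.1102380785759573), ((459.0667724609375, -174.57208251953125), (19.695030212402344, 74.08443450927734), 24.733116149902344))
scene0 rack (1085, np.float64(0.0690494085225892), ((468.3914794921875, -217.6616973876953), (62.16925048828125, 191.8058624267578), 11.876876831054688))
scene0 rim (334, np.float64(0.14935384596106616), ((561.7831420898438, 174.53858947753906), (69.7872543334961, 70.92394256591797), 82.15809631347656))
top0 bar (144, np.float64(0.11077515702214608), ((456.69842529296875, -176.546875), (18.453922271728516, 73.445556640625), 23.412221908569336))
t3 (14, np.float64(0.28768958314903725), ((499.18072509765625, 288.507080078125), (15.93260669708252, 71.92573547363281), 35.89533615112305))
s3 (190, np.float64(0.2889634066699321), ((510.7328796386719, 295.0144348144531), (41.874717712402344, 74.67584228515625), 4.806291580200195))
```

Scene says +0.1 mm, so the mean of the three is about 0.4 mm, which is negligible. I'll turn clockwise in 15° lots under the present light push.

Call:
servo_tool([
  [0, 0, 0, 0, 0, 2.5, -1],
  [0, 0, 0, 0, 0, 5, -1],
  [0, 0, 0, 0, 0, 7.5, -1],
  [0, 0, 0, 0, 0, 10, -1],
  [0, 0, 0, 0, 0, 12.5, -1],
  [0, 0, 0, 0, 0, 15, -1],
  [0, 0, 0, 0, 0, 15, -1],
])

```text
time_s: 11.07
position: [0.5601, 0.1746, 0.2018]
orientation: [2.053, 2.377, 0.001]
wrist_force: [0.2, 0.3, 0.5]
opening: 0.199
grip_force: 59.8
```

```bash
python3 -c "
from h import *
s=avg(4)"
```

```text
t 11.2667 pos [0.5601 0.1745 0.2017] yaw 8.51 q6 -2.6 F [0.45 0.72 1.32] sd [0.35 0.33 0.66] T [ 0.078 -0.019 -0.001] open 0.199
```

Call:
servo_tool([
  [0, 0, 0, 0, 0, 2.5, -1],
  [0, 0, 0, 0, 0, 5, -1],
  [0, 0, 0, 0, 0, 7.5, -1],
  [0, 0, 0, 0, 0, 10, -1],
  [0, 0, 0, 0, 0, 12.5, -1],
  [0, 0, 0, 0, 0, 15, -1],
  [0, 0, 0, 0, 0, 15, -1],
])

```text
time_s: 11.85
position: [0.56, 0.1746, 0.2017]
orientation: [-2.345, -2.09, -0.0]
wrist_force: [0.1, 0.8, 2.0]
opening: 0.202
grip_force: 59.8
```

```bash
python3 -c "
from h import *
s=avg(4)"
```

```text
t 12.05 pos [0.56   0.1746 0.2016] yaw -6.48 q6 12.3 F [-0.29  0.85  1.69] sd [0.35 0.16 0.53] T [0.213 0.113 0.026] open 0.203
```

Call:
servo_tool([
  [0, 0, 0, 0, 0, 2.5, -1],
  [0, 0, 0, 0, 0, 5, -1],
  [0, 0, 0, 0, 0, 7.5, -1],
  [0, 0, 0, 0, 0, 10, -1],
  [0, 0, 0, 0, 0, 12.5, -1],
  [0, 0, 0, 0, 0, 15, -1],
  [0, 0, 0, 0, 0, 15, -1],
])

```text
time_s: 12.63
position: [0.5599, 0.1746, 0.2016]
orientation: [-2.598, -1.766, 0.0]
wrist_force: [-1.4, 1.2, 2.3]
opening: 0.197
grip_force: 59.8
```

```bash
python3 -c "
from h import *
s=avg(4)"
```

```text
t 12.8333 pos [0.5599 0.1746 0.2016] yaw -21.47 q6 27.3 F [-1.51  1.2   2.  ] sd [0.36 0.33 0.49] T [0.387 0.306 0.035] open 0.197
```

Side load is building at (−1.5, +1.2) N, so the key axis offset is nearer the wrist camera's +1.6 mm. I'll relieve it and carry on.

Call:
servo_tool([
  [0.0002, -0.0007, 0, 0, 0, 0, -1],
  [0.0002, -0.0014, 0, 0, 0, 2.5, -1],
  [0.0002, -0.0014, 0, 0, 0, 5, -1],
  [0.0002, -0.0015, 0, 0, 0, 7.5, -1],
  [0.0002, -0.0016, 0, 0, 0, 10, -1],
  [0.0002, -0.0017, 0, 0, 0, 12.5, -1],
  [0.0002, -0.0018, 0, 0, 0, 15, -1],
  [0.0002, -0.0018, 0, 0, 0, 15, -1],
])

```text
time_s: 13.5
position: [0.5584, 0.1751, 0.201]
orientation: [2.807, 1.411, -0.001]
wrist_force: [-0.1, 0.6, -2.6]
opening: 0.201
grip_force: 59.2
```

```bash
python3 -c "
from h import *
s=avg(4)"
```

```text
t 13.7 pos [0.5583 0.1752 0.2011] yaw -36.48 q6 42.4 F [ 0.23  0.75 -4.36] sd [0.24 0.3  1.1 ] T [ 0.109 -0.153  0.095] open 0.202
```

Push vanished and Tz reads about 0.1 N m, so the key has dropped in and is driving the screw. Now I'll lower it to the socket floor.

Call:
servo_tool([
  [0, 0, 0.001, 0, 0, 0, -1],
  [0, 0, 0.002, 0, 0, 0, -1],
  [0, 0, 0.003, 0, 0, 0, -1],
  [0, 0, 0.004, 0, 0, 0, -1],
  [0, 0, 0.005, 0, 0, 0, -1],
  [0, 0, 0.006, 0, 0, 0, -1],
  [0, 0, 0.006, 0, 0, 0, -1],
])

```text
time_s: 14.28
position: [0.5586, 0.1753, 0.1959]
orientation: [2.806, 1.413, 0.001]
wrist_force: [-0.8, -0.6, 3.9]
opening: 0.204
grip_force: 60.2
```

```bash
python3 -c "
from h import *
s=avg(4)"
```

```text
t 14.4833 pos [0.5586 0.1753 0.1959] yaw -36.55 q6 42.5 F [-0.7  -0.52  4.13] sd [0.23 0.33 0.47] T [0.015 0.209 0.077] open 0.198
```

Net push is 6.5 N, probably flank friction under the turning torque. I'll ease up and slacken the torque before going deeper.

Call:
servo_tool([
  [0, 0, -0.001, 0, 0, 0, -1],
  [0, 0, -0.002, 0, 0, -1.5, -1],
  [0, 0, -0.002, 0, 0, -3, -1],
  [0, 0, -0.002, 0, 0, -4, -1],
  [0, 0, -0.002, 0, 0, -4, -1],
])

```text
time_s: 14.9
position: [0.5585, 0.1753, 0.1974]
orientation: [2.755, 1.51, -0.0]
wrist_force: [1.3, 0.3, 1.6]
opening: 0.197
grip_force: 59.8
```

```bash
python3 -c "
from h import *
s=avg(4)"
```

```text
t 15.1 pos [0.5585 0.1753 0.1975] yaw -32.59 q6 38.6 F [ 0.73 -0.15  1.42] sd [0.49 0.3  0.63] T [-0.067 -0.094  0.043] open 0.199
```

Call:
servo_tool([
  [0, 0, 0, 0, 0, -1.5, -1],
  [0, 0, 0, 0, 0, -3, -1],
  [0, 0, 0, 0, 0, -1.5, -1],
  [0, 0, 0, 0, 0, 0, -1],
  [0, 0, 0, 0, 0, -1.5, -1],
  [0, 0, 0, 0, 0, -2, -1],
  [0, 0, 0, 0, 0, -2, -1],
])

```text
time_s: 15.68
position: [0.5583, 0.1753, 0.1971]
orientation: [-2.728, -1.557, 0.001]
wrist_force: [0.7, -0.3, -3.6]
opening: 0.2
grip_force: 59.1
```

```bash
python3 -c "
from h import *
s=avg(5)"
```

```text
t 15.9333 pos [0.5584 0.1753 0.1974] yaw -30.57 q6 36.5 F [ 1.02 -0.49 -3.52] sd [0.34 0.49 0.33] T [-0.105 -0.334  0.01 ] open 0.201
```

Relaxed: zero torque, screw back at rest, about 9 mm in. I'll centre a little and go down the rest.

Call:
servo_tool([
  [0, 0.0005, 0, 0, 0, 0, -1],
  [0, 0.0005, 0.001, 0, 0, 0, -1],
  [0, 0.0005, 0.002, 0, 0, 0, -1],
  [0, 0.0005, 0.003, 0, 0, 0, -1],
  [0, 0.0005, 0.004, 0, 0, 0, -1],
  [0, 0.0005, 0.004, 0, 0, 0, -1],
])

```text
time_s: 16.43
position: [0.5587, 0.1752, 0.1935]
orientation: [-2.728, -1.557, 0.001]
wrist_force: [-0.8, 0.6, -2.6]
opening: 0.202
grip_force: 59.3
```

```bash
python3 -c "
from h import *
s=avg(4)"
```

```text
t 16.6333 pos [0.5587 0.1751 0.1935] yaw -30.55 q6 36.5 F [-1.12  0.36 -2.6 ] sd [0.3  0.38 0.31] T [0.117 0.21  0.019] open 0.202
```

Call:
servo_tool([
  [0, -0.0002, 0.0007, 0, 0, 0, -1],
  [0, -0.0002, 0.0014, 0, 0, 0, -1],
  [0, -0.0002, 0.002, 0, 0, 0, -1],
  [0, -0.0002, 0.0025, 0, 0, 0, -1],
  [0, -0.0002, 0.0025, 0, 0, 0, -1],
])

```text
time_s: 17.05
position: [0.5588, 0.1752, 0.1913]
orientation: [2.728, 1.558, 0.0]
wrist_force: [-0.7, 0.5, -0.0]
opening: 0.202
grip_force: 59.7
```

```bash
python3 -c "
from h import *
s=avg(4)"
```

```text
t 17.25 pos [0.5588 0.1752 0.1913] yaw -30.56 q6 36.5 F [-0.89  0.11  0.63] sd [0.15 0.54 0.67] T [0.058 0.301 0.009] open 0.202
```

Net push is 3 N at the expected floor height, so the key is fully seated. I'll ease the push and turn clockwise about the key's axis, 16° first (safe even from 0.8 rad).

Call:
servo_tool([
  [0, -0.0002, -0.0007, 0, 0, 2, -1],
  [0, -0.0003, -0.0007, 0, 0, 5, -1],
  [0, -0.0004, -0.0007, 0, 0, 8, -1],
  [0.0001, -0.0005, -0.0007, 0, 0, 11, -1],
  [0.0001, -0.0006, -0.0007, 0, 0, 14, -1],
  [0.0001, -0.0006, -0.0007, 0, 0, 16, -1],
  [0.0001, -0.0006, -0.0007, 0, 0, 16, -1],
])

```text
time_s: 17.83
position: [0.5584, 0.1755, 0.1919]
orientation: [2.919, 1.161, 0.001]
wrist_force: [-0.2, 0.1, 0.2]
opening: 0.198
grip_force: 59.6
```

```bash
python3 -c "
from h import *
s=avg(4)"
```

```text
t 18.0333 pos [0.5584 0.1755 0.1919] yaw -46.51 q6 52.5 F [-0.7  -0.13  0.14] sd [0.7  0.26 0.49] T [-0.012  0.092  0.051] open 0.197
```

Call:
servo_tool([
  [0, 0, 0, 0, 0, 1, -1],
  [0, -0.0001, 0, 0, 0, 2, -1],
  [0, -0.0001, 0, 0, 0, 3, -1],
  [0, -0.0001, 0, 0, 0, 4, -1],
  [0, -0.0001, 0, 0, 0, 4, -1],
])

```text
time_s: 18.45
position: [0.5582, 0.1756, 0.1919]
orientation: [2.958, 1.058, 0.0]
wrist_force: [0.9, -0.0, 0.9]
opening: 0.196
grip_force: 59.6
```

```bash
python3 -c "
from h import *
s=avg(5)"
```

```text
t 18.7 pos [0.5582 0.1756 0.1919] yaw -50.55 q6 56.6 F [ 0.33 -0.25  0.3 ] sd [0.42 0.22 0.61] T [-0.071 -0.056  0.079] open 0.198
```

Call:
servo_tool([
  [0, 0, 0, 0, 0, 1, -1],
  [0, -0.0001, 0, 0, 0, 2, -1],
  [0, -0.0001, 0, 0, 0, 3, -1],
  [0, -0.0001, 0, 0, 0, 3, -1],
])

```text
time_s: 19.03
position: [0.5581, 0.1757, 0.1919]
orientation: [2.985, 0.98, 0.0]
wrist_force: [-0.3, -1.8, -0.0]
opening: 0.201
grip_force: 59.6
```

```bash
python3 -c "
from h import *
s=avg(5)"
```

```text
t 19.2833 pos [0.5581 0.1757 0.1919] yaw -53.55 q6 59.6 F [ 0.47 -0.84  0.21] sd [0.46 0.48 0.53] T [-0.107 -0.149  0.085] open 0.2
```

Call:
servo_tool([
  [0, 0, 0, 0, 0, 1, -1],
  [0, 0, 0, 0, 0, 2, -1],
  [0, 0.0001, 0, 0, 0, 3, -1],
  [0, 0.0001, 0, 0, 0, 3, -1],
])

```text
time_s: 19.62
position: [0.5581, 0.1757, 0.1919]
orientation: [-3.009, -0.902, 0.0]
wrist_force: [1.0, -0.4, 0.2]
opening: 0.194
grip_force: 59.6
```

```bash
python3 -c "
from h import *
s=avg(5)"
```

```text
t 19.8667 pos [0.5581 0.1757 0.1918] yaw -56.55 q6 62.6 F [ 0.54 -0.2   0.32] sd [0.59 0.59 0.56] T [ 0.022 -0.076  0.06 ] open 0.199
```

Call:
servo_tool([
  [0, 0, 0, 0, 0, 1, -1],
  [0, 0, 0, 0, 0, 2, -1],
  [0, -0.0001, 0, 0, 0, 3, -1],
  [0, -0.0001, 0, 0, 0, 3, -1],
])

```text
time_s: 20.2
position: [0.5581, 0.1757, 0.1919]
orientation: [-3.032, -0.823, 0.0]
wrist_force: [0.2, 0.9, 0.3]
opening: 0.201
grip_force: 59.6
```

```bash
python3 -c "
from h import *
s=avg(5)"
```

```text
t 20.45 pos [0.5581 0.1757 0.1919] yaw -59.55 q6 65.6 F [0.53 0.49 0.16] sd [0.53 0.54 0.5 ] T [ 0.076 -0.041  0.076] open 0.202
```

Call:
servo_tool([
  [0, 0, 0, 0, 0, 1, -1],
  [0, 0, 0, 0, 0, 2, -1],
  [0, -0.0001, 0, 0, 0, 3, -1],
  [0, -0.0001, 0, 0, 0, 3, -1],
])

```text
time_s: 20.78
position: [0.5581, 0.1758, 0.1918]
orientation: [3.052, 0.743, 0.0]
wrist_force: [0.1, -0.1, 1.3]
opening: 0.204
grip_force: 59.6
```

```bash
python3 -c "
from h import *
s=avg(5)"
```

```text
t 21.0333 pos [0.5581 0.1758 0.1919] yaw -62.55 q6 68.6 F [0.29 0.04 0.17] sd [0.33 0.54 0.74] T [ 0.087 -0.069  0.074] open 0.197
```

Call:
servo_tool([
  [0, 0, 0, 0, 0, 1, -1],
  [0, 0, 0, 0, 0, 2, -1],
  [0, -0.0001, 0, 0, 0, 3, -1],
  [0, -0.0001, 0, 0, 0, 3, -1],
])

```text
time_s: 21.37
position: [0.558, 0.1759, 0.1919]
orientation: [3.071, 0.663, 0.0]
wrist_force: [1.3, 1.0, 0.9]
opening: 0.2
grip_force: 59.6
```

```bash
python3 -c "
from h import *
s=avg(5)"
```

```text
t 21.6167 pos [0.558  0.1759 0.1919] yaw -65.55 q6 71.6 F [0.81 0.17 0.68] sd [0.31 0.64 0.28] T [ 0.039 -0.121  0.076] open 0.201
```

Call:
servo_tool([
  [0, 0, 0, 0, 0, 1, -1],
  [0.0001, 0, 0, 0, 0, 2, -1],
  [0.0001, 0, 0, 0, 0, 3, -1],
  [0.0001, 0, 0, 0, 0, 3, -1],
])

```text
time_s: 21.95
position: [0.5581, 0.176, 0.1918]
orientation: [-3.087, -0.582, 0.0]
wrist_force: [0.4, 0.2, 0.5]
opening: 0.2
grip_force: 59.6
```

```bash
python3 -c "
from h import *
s=avg(5)"
```

```text
t 22.2 pos [0.5581 0.1759 0.1918] yaw -68.55 q6 74.6 F [0.4  0.33 0.06] sd [0.5  0.44 0.43] T [ 0.111 -0.045  0.061] open 0.199
```

Call:
servo_tool([
  [0, 0, 0, 0, 0, 1, -1],
  [0, 0, 0, 0, 0, 2, -1],
  [0, -0.0001, 0, 0, 0, 3, -1],
  [0, -0.0001, 0, 0, 0, 3, -1],
])

```text
time_s: 22.53
position: [0.558, 0.176, 0.1919]
orientation: [3.101, 0.501, -0.0]
wrist_force: [-0.9, 0.5, 0.2]
opening: 0.198
grip_force: 59.6
```

```bash
python3 -c "
from h import *
s=avg(5)"
```

```text
t 22.7833 pos [0.5581 0.176  0.1919] yaw -71.55 q6 77.6 F [0.08 0.05 0.27] sd [0.48 0.55 0.55] T [ 0.087 -0.017  0.08 ] open 0.201
```

Call:
servo_tool([
  [0, 0, 0, 0, 0, 1, -1],
  [0, 0, 0, 0, 0, 2, -1],
  [0, -0.0001, 0, 0, 0, 3, -1],
  [0, -0.0001, 0, 0, 0, 3, -1],
])

```text
time_s: 23.12
position: [0.5581, 0.1761, 0.1919]
orientation: [3.113, 0.42, 0.0]
wrist_force: [0.6, 0.0, 1.0]
opening: 0.204
grip_force: 59.6
```

```bash
python3 -c "
from h import *
s=avg(5)"
```

```text
t 23.3667 pos [0.558  0.1761 0.1918] yaw -74.55 q6 80.6 F [ 0.21 -0.09  0.35] sd [0.38 0.42 0.51] T [ 0.061 -0.055  0.172] open 0.204
```

Torque has jumped from 0.075 to 0.17 N m. I'll confirm with a further half degree.

Call:
servo_tool([
  [0, 0, 0, 0, 0, 0.5, -1],
  [0, 0, 0, 0, 0, 0.5, -1],
])

```text
time_s: 23.53
position: [0.558, 0.1761, 0.1919]
orientation: [3.115, 0.408, 0.0]
wrist_force: [0.5, 1.0, 0.1]
opening: 0.201
grip_force: 59.6
```

```bash
python3 -c "
from h import *
s=avg(5)"
```

```text
t 23.7833 pos [0.558  0.1761 0.1919] yaw -75.05 q6 81.1 F [0.25 0.51 0.14] sd [0.5  0.32 0.51] T [ 0.035 -0.049  0.233] open 0.198
```

The stop is confirmed at 0.23 N m. Now I'll back off within the play to unload it, then check.

Call:
servo_tool([
  [0, 0, 0, 0, 0, -1.5, -1],
  [0, 0, 0, 0, 0, -3, -1],
  [0, 0, 0, 0, 0, -3.5, -1],
  [0, 0, 0, 0, 0, -3.5, -1],
])

```text
time_s: 24.12
position: [0.5581, 0.1761, 0.1919]
orientation: [3.101, 0.503, 0.0]
wrist_force: [-0.5, 0.6, -0.1]
opening: 0.201
grip_force: 59.6
```

```bash
python3 -c "
from h import *
s=avg(5)"
```

```text
t 24.3667 pos [0.5581 0.1761 0.1919] yaw -71.58 q6 77.6 F [ 0.3  -0.22  0.33] sd [0.49 0.53 0.41] T [-0.027 -0.065 -0.011] open 0.201
```

Call:
servo_tool([
  [0, 0, -0.003, 0, 0, 0, -1],
  [0, 0, -0.008, 0, 0, 0, -1],
  [0, 0, -0.014, 0, 0, 0, -1],
  [0, 0, -0.022, 0, 0, 0, -1],
  [0, 0, -0.035, 0, 0, 0, -1],
  [0, 0, -0.055, 0, 0, 0, -1],
  [0, 0, -0.075, 0, 0, 0, -1],
  [0, 0, -0.08, 0, 0, 0, -1],
])

```text
time_s: 25.03
position: [0.5587, 0.1763, 0.2759]
orientation: [3.101, 0.504, 0.009]
wrist_force: [-0.3, 0.4, -1.4]
opening: 0.199
grip_force: 59.4
```

```bash
python3 -c "
from h import *
s=avg(4);print(delta(s,[.4571,-.1760,.27],23.5))"
```

```text
t 25.2333 pos [0.5576 0.1761 0.2708] yaw -71.56 q6 77.6 F [-0.28  0.09 -2.55] sd [0.26 0.2  0.63] T [-0.012 -0.012 -0.027] open 0.2
(array([-0.2068,  0.3022,  0.0011]), array([-1.000e-01,  6.000e-02, -9.506e+01]))
```

Call:
servo_tool([
  [-0.01, 0.015, 0, 0, 0, -6, -1],
  [-0.025, 0.0365, 0, 0, 0, -12, -1],
  [-0.04, 0.0585, 0, 0, 0, -18, -1],
  [-0.055, 0.0804, 0, 0, 0, -24, -1],
  [-0.07, 0.1023, 0, 0, 0, -30, -1],
  [-0.085, 0.1242, 0, 0, 0, -36, -1],
  [-0.1, 0.1461, 0, 0, 0, -42, -1],
  [-0.115, 0.168, 0, 0, 0, -48, -1],
])

```text
time_s: 25.9
position: [0.5011, -0.0206, 0.2706]
orientation: [-2.622, -1.727, 0.002]
wrist_force: [-0.5, 0.2, -2.9]
opening: 0.201
grip_force: 59.3
```

```bash
python3 -c "
from h import *;from bench import sense
s=sense();print(s['position'],delta(s,[.4571,-.1760,.27],23.5))"
```

```text
[ 0.50108695 -0.02059768  0.27062037] (array([-0.1601,  0.0209,  0.0006]), array([-1.300e-01, -4.000e-02, -4.675e+01]))
```

Call:
servo_tool([
  [-0.025, 0.0033, 0, 0, 0, -6.5, -1],
  [-0.05, 0.0065, 0, 0, 0, -13, -1],
  [-0.075, 0.0098, 0, 0, 0, -19.5, -1],
  [-0.1, 0.0131, 0, 0, 0, -26, -1],
  [-0.125, 0.0163, 0, 0, 0, -32.5, -1],
  [-0.145, 0.019, 0, 0, 0, -39, -1],
  [-0.155, 0.0202, 0, 0, 0, -45, -1],
  [-0.16, 0.0209, 0, 0, 0, -46.7, -1],
])

```text
time_s: 26.57
position: [0.4564, -0.1758, 0.2705]
orientation: [-1.725, -2.623, 0.0]
wrist_force: [-0.7, -1.1, -2.8]
opening: 0.195
grip_force: 59.3
```

```bash
python3 -c "
from h import *
s=avg(4);print(delta(s,[.4571,-.1760,.165],23.5))"
```

```text
t 26.7667 pos [ 0.4571 -0.1742  0.2711] yaw 23.06 q6 -57.7 F [-0.3  -0.05 -2.59] sd [0.46 0.87 0.14] T [ 0.008 -0.004  0.029] open 0.202
(array([-0.0017, -0.0006,  0.1061]), array([-0.04, -0.08, -0.44]))
```

Call:
servo_tool([
  [-0.0017, -0.0006, 0.02, 0, 0, -0.4, -1],
  [-0.0017, -0.0006, 0.05, 0, 0, -0.4, -1],
  [-0.0017, -0.0006, 0.08, 0, 0, -0.4, -1],
  [-0.0017, -0.0006, 0.1, 0, 0, -0.4, -1],
  [-0.0017, -0.0006, 0.106, 0, 0, -0.4, -1],
  [-0.0017, -0.0006, 0.106, 0, 0, -0.4, -1],
  [-0.0017, -0.0006, 0.106, 0, 0, -0.4, -1],
])

```text
time_s: 27.35
position: [0.4579, -0.1764, 0.1668]
orientation: [1.721, 2.627, -0.0]
wrist_force: [-0.1, -0.9, -2.8]
opening: 0.204
grip_force: 59.2
```

```bash
python3 -c "
from h import *
s=avg(4);print(delta(s,[.4571,-.1760,.13],23.5))"
```

```text
t 27.55 pos [ 0.4579 -0.1767  0.167 ] yaw 23.54 q6 -58.3 F [-0.1   0.02 -2.44] sd [0.19 0.52 0.37] T [-0.026  0.022 -0.014] open 0.199
(array([ 0.001 , -0.0005,  0.037 ]), array([0.07, 0.11, 0.04]))
```

Call:
servo_tool([
  [0.0005, -0.0002, 0, 0, 0, 0, -1],
  [0.001, -0.0005, 0.005, 0, 0, 0, -1],
  [0.001, -0.0005, 0.011, 0, 0, 0, -1],
  [0.001, -0.0005, 0.017, 0, 0, 0, -1],
  [0.001, -0.0005, 0.023, 0, 0, 0, -1],
  [0.001, -0.0005, 0.03, 0, 0, 0, -1],
  [0.001, -0.0005, 0.037, 0, 0, 0, -1],
  [0.001, -0.0005, 0.037, 0, 0, 0, -1],
])

```text
time_s: 28.22
position: [0.4559, -0.1753, 0.1272]
orientation: [-1.72, -2.626, -0.0]
wrist_force: [-0.2, 0.4, -3.6]
opening: 0.202
grip_force: 59.2
```

```bash
python3 -c "
from h import *
s=avg(4);print(delta(s,[.4571,-.1760,.0885],23.5))"
```

```text
t 28.4167 pos [ 0.4567 -0.1758  0.1291] yaw 23.54 q6 -58.3 F [-0.09  0.19 -2.44] sd [0.4  0.47 0.65] T [ 0.01   0.019 -0.009] open 0.201
(array([-0.0003,  0.0002,  0.0406]), array([0.02, 0.03, 0.04]))
```

In the hole with no contact. I'll go down to just above the seat.

Call:
servo_tool([
  [0, 0, 0.007, 0, 0, 0, -1],
  [0, 0, 0.014, 0, 0, 0, -1],
  [0, 0, 0.022, 0, 0, 0, -1],
  [0, 0, 0.03, 0, 0, 0, -1],
  [0, 0, 0.037, 0, 0, 0, -1],
  [0, 0, 0.041, 0, 0, 0, -1],
  [0, 0, 0.041, 0, 0, 0, -1],
  [0, 0, 0.041, 0, 0, 0, -1],
])

```text
time_s: 29.08
position: [0.4566, -0.1757, 0.0877]
orientation: [-1.721, -2.628, 0.0]
wrist_force: [0.1, -0.1, -2.2]
opening: 0.199
grip_force: 59.3
```

Call:
servo_tool([
  [0, 0, 0.001, 0, 0, 0, -1],
  [0, 0, 0.002, 0, 0, 0, -1],
  [0, 0, 0.003, 0, 0, 0, -1],
  [0, 0, 0.003, 0, 0, 0, -1],
])

```text
time_s: 29.42
position: [0.4566, -0.1757, 0.0848]
orientation: [1.721, 2.628, -0.0]
wrist_force: [-0.1, 0.2, -1.9]
opening: 0.198
grip_force: 59.3
```

```bash
python3 -c "
from h import *
s=avg(4)"
```

```text
t 29.6167 pos [ 0.4566 -0.1757  0.0849] yaw 23.54 q6 -58.3 F [-0.19  0.21 -2.14] sd [0.57 0.15 0.44] T [ 0.013 -0.026  0.021] open 0.203
```

Call:
servo_tool([
  [0, 0, 0.0004, 0, 0, 0, -1],
  [0, 0, 0.0008, 0, 0, 0, -1],
  [0, 0, 0.0012, 0, 0, 0, -1],
  [0, 0, 0.0012, 0, 0, 0, -1],
])

```text
time_s: 29.95
position: [0.4567, -0.1758, 0.0845]
orientation: [1.721, 2.628, -0.0]
wrist_force: [-2.7, 2.7, 8.8]
opening: 0.198
grip_force: 61.0
```

```bash
python3 -c "
from h import *
s=avg(4)"
```

```text
t 30.15 pos [ 0.4567 -0.1758  0.0846] yaw 23.56 q6 -58.3 F [-2.37  2.19  8.63] sd [0.31 0.3  0.26] T [0.311 0.617 0.005] open 0.201
```

Seated, with a solid floor at the original height. Releasing and lifting away.

Call:
servo_tool([
  [0, 0, 0, 0, 0, 0, -0.3],
  [0, 0, 0, 0, 0, 0, 0],
  [0, 0, 0, 0, 0, 0, 0.5],
  [0, 0, 0, 0, 0, 0, 1],
  [0, 0, 0, 0, 0, 0, 1],
  [0, 0, 0, 0, 0, 0, 1],
  [0, 0, 0, 0, 0, 0, 1],
  [0, 0, 0, 0, 0, 0, 1],
])

```text
time_s: 30.82
position: [0.4566, -0.1757, 0.0836]
orientation: [-1.722, -2.628, 0.0]
wrist_force: [0.1, -0.4, -0.1]
opening: 1.001
grip_force: 0.0
```

Call:
servo_tool([
  [0, 0, -0.005, 0, 0, 0, 1],
  [0, 0, -0.02, 0, 0, 0, 1],
  [0, 0, -0.05, 0, 0, 0, 1],
  [0, 0, -0.09, 0, 0, 0, 1],
  [0, 0, -0.13, 0, 0, 0, 1],
  [0, 0, -0.16, 0, 0, 0, 1],
  [0, 0, -0.165, 0, 0, 0, 1],
  [0, 0, -0.165, 0, 0, 0, 1],
])

```text
time_s: 31.48
position: [0.4571, -0.176, 0.2507]
orientation: [1.719, 2.624, -0.0]
wrist_force: [0.2, -0.9, -0.5]
opening: 0.996
grip_force: 0.0
```

```bash
python3 - <<'E'
from h import *;from bench import snapshot
s=avg(3)
w=snapshot("wrist");t=snapshot("scene")
cv2.imwrite("pics/w9.png",np.hstack([cv2.resize(w["color"],(400,300)),cv2.resize(t["color"][170:350,170:410],(400,300))]))
P=cloud(w);m=(P[...,2]>.1)&(P[...,2]<.125)&(np.hypot(P[...,0]-.457,P[...,1]+.175)<.05);Q=P[m]
print(len(Q),np.percentile(Q[:,2],[5,50,95]),cv2.minAreaRect((Q[:,:2]*1000).astype(np.float32)))
E
```

```text
t 31.6333 pos [ 0.456  -0.1754  0.2472] yaw 23.54 q6 -58.3 F [-0.13 -0.24 -0.58] sd [0.57 0.4  0.09] T [-0.011 -0.02  -0.029] open 1.003
2547 [0.1100545  0.11216503 0.11339908] ((456.39404296875, -174.41812133789062), (18.232696533203125, 73.69230651855469), 23.596324920654297)
```

View pics/w9.png

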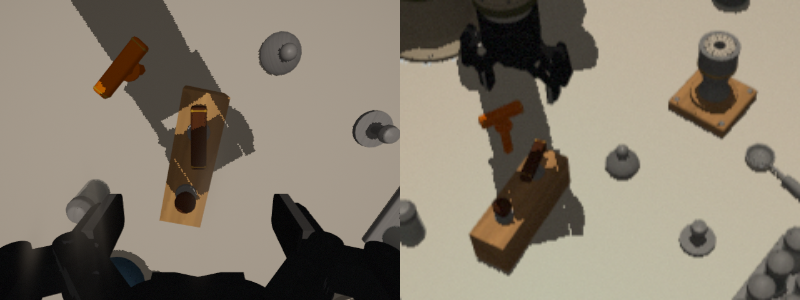

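The picture shows the key upright in its rack hole (wrist view (198,138), bar top level at 112 mm as before), the gripper clear of everything and the bystanders where they were. Handing in.

```bash
python3 -c "
from bench import sign_off;print(sign_off())"
```

```text
the job is handed in; nothing more can be done
None
```

The mill is set to its finest grind: the key dropped fully into the socket and turned the screw clockwise to its stop (about 0.23 N m). The highest downward push I measured was about 6.5 N, short of solid at 8 N. The key is back upright and fully down in its rack hole, released, and the job is handed in at about 32 s.

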